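# Run the gold pearls out of the bead feeder

## Robot

A 7-joint arm with a two-finger parallel gripper is mounted at the origin on the work surface. World frame = base frame: x ahead of the robot, y to its left, z up, the work surface at z = 0. Lengths are in m, angles in rad, forces in N, time in s.
With the tool pointing down it reaches from about 0.35 to 0.9 m from the base axis. Payload 19.9 kg.
Tool frame: the origin (TCP) lies midway between the tips of the shut fingers; the grasp point (between the pads) lies 19 mm behind it; z points along the fingers, y is the line along which they close (so a half turn about z gives the same grasp; the last joint's range is limited). The gripper opens to 94 mm and grips with 3 to 60 N. Pads are 16 mm wide; open, the fingers measure 119 mm over their backs; the gripper's body (75 mm by 177 mm) begins 78 mm behind the grasp point.
Start: joints at [-1.272, 0.417, -0.01, 1.614, 0.005, 1.111, -0.053], TCP at [0.209, 0.589, 0.205] pointing down, gripper open.
Joint ranges: [-2.81, 2.81], [-0.39, 2.02], [-1.27, 1.25], [0.06, 2.57], [-1.19, 4.33], [0.19, 2], [-2.82, 2.82]. Speed limits (rad/s): [1.89, 1.89, 2.39, 2.39, 3.01, 3.01, 3.01].

## Interface

Orientations are given as a unit quaternion [w, x, y, z].
In Python, from rig import r gives the robot as it stands. The module is installed in compiled form; this text tells all that it offers.
- The arm moves only by the tool drive_tool, never from a script. Its argument "deltas" is a list of rows, each an object of numbers: "tx", "ty", "tz": the shift along the tool's x, y, z in cm; "rx", "ry", "rz": the turn, a rotation vector about the tool's x, y, z in degrees. In form: [{"tx": .., "ty": .., "tz": .., "rx": .., "ry": .., "rz": ..}, ...]. A call has 1 to 12 rows; each row is the pose to reach, as a shift and turn from the pose commanded when the call began, along the tool's axes at that moment; what a row does not reach only later rows make up. A row lasts 1/10 s, in which the tool goes at most 50 mm and 8.59 degrees, less where a joint would pass 70% of its speed; a pose out of reach is approached as far as the arm can. A call with a gripper value outside its range is refused whole. "grip" is the opening, from -1 (shut) to 1 (fully open), set as the call begins (left out, the last holds). The fingers move at their own pace and stop on an object; the grip force is fixed at half the most. Time passes only in rows, so rows that repeat a pose let the fingers close. It gives the time, the measured TCP pose, the force, the opening and the grip force at its end, in the units of the state.
- r.state(): the state, without advancing time (a new reading comes with each control period).
- r.get_image(name): name is "scene" or "top"; returns a dict with "frame" (384x512x3 uint8, red, green, blue), "fov_y" (degrees; the focal length in pixels is half the picture's height over the tangent of half this angle, whatever the lens; pixels are square), "cx", "cy" (the principal point, pixels), "eye" and "attitude" of the camera in the world. Camera axes: x right, y down, z forward; pixel columns grow to the right and rows downward; lengths in m; the calibration is good to about 2 mm. A picture is of the moment at which its call begins. There is no depth.
- r.hand_in(): hands the job in; it is judged then, once.
The state is a dict: "time_s": time; "qpos": joint angles; "dq": joint speeds; "joint_torque": joint torques, N m; "ee_pos": TCP position; "eef_rot": TCP orientation; "force": force on the tool from outside, world axes, zero at the start; "moment": the same for the moment, N m; "opening": finger opening in m; "grip_force": force on a finger pad.
Only numpy, scipy, OpenCV 4.12 (cv2) and the standard library are available. Lean on these libraries where they do the work, as an engineer would, in place of code of your own. Each camera call takes 0.05 s, during which the arm holds its last target. There are 200 camera calls.

## Task

Slide the white bowl across the table until it stands centrally under the spout of the feeder that holds the gold pearls, pushing it and not lifting it. Then press down the blue pad at the back of that feeder's lever, which lifts the gate, until all four gold pearls have run into the bowl; let go so that the gate falls shut, and leave the bowl where it is. Leave the red feeder and the other things on the bench alone.

Things in the scene. Friction and masses are not known exactly. Their poses are not given: they have to be found in the camera images.
- gold_feeder: bead feeder with the gold pearls, fixed. Grey stand, open clear-walled sloping chute 36 mm wide. Origin: on the table under the lever's pivot; -x points out of the spout end, +x to the blue pad. Foot plate 90 mm wide, 8 mm thick, x -62 to +140 mm; stand front x -61 mm. Chute and spout overhang to x -158 mm, lowest edge 68 mm high, top there 123 mm (gate bar 143 mm). Clear hopper x 4 to 88 mm, top 182 mm
- gold_lever (a joint): gold feeder's lever, rad: rocking steel yoke pivoted 138 mm above the feeder's origin. 0 = level, green gate shut (rest); grows as the blue pad is pressed down, to 0.34 at its stop. Springs shut when let go: about 3 N on the pad starts it, about 6 N reaches the stop. The gate, 105 mm before the pivot, lifts 36 mm; the pearls pass from about 0.18 and take about 1 s to run out
- gold_pad (a point): centre of the top of the blue finger pad (52 mm along the lever, 50 mm wide, level at rest) at the back end of the gold lever, 135 mm from the pivot, 143 mm above the table at rest; it drops about 45 mm to its stop. Axes as the lever
- gold_spout (a point): centre of the open underside of the gold feeder's spout, 68 mm above the table; the pearls fall straight down from here. Axes as the feeder
- red_feeder: bead feeder with the red pearls, fixed. Grey stand, open clear-walled sloping chute 36 mm wide. Origin: on the table under the lever's pivot; -x points out of the spout end, +x to the blue pad. Foot plate 90 mm wide, 8 mm thick, x -62 to +140 mm; stand front x -61 mm. Chute and spout overhang to x -158 mm, lowest edge 68 mm high, top there 123 mm (gate bar 143 mm). Clear hopper x 4 to 88 mm, top 182 mm
- red_lever (a joint): red feeder's lever, rad: rocking steel yoke pivoted 138 mm above the feeder's origin. 0 = level, green gate shut (rest); grows as the blue pad is pressed down, to 0.34 at its stop. Springs shut when let go: about 3 N on the pad starts it, about 6 N reaches the stop. The gate, 105 mm before the pivot, lifts 36 mm; the pearls pass from about 0.18 and take about 1 s to run out
- red_pad (a point): centre of the top of the blue finger pad (52 mm along the lever, 50 mm wide, level at rest) at the back end of the red lever, 135 mm from the pivot, 143 mm above the table at rest; it drops about 45 mm to its stop. Axes as the lever
- red_spout (a point): centre of the open underside of the red feeder's spout, 68 mm above the table; the pearls fall straight down from here. Axes as the feeder
- gold1_center (a point): centre of gold pearl 1, a 24 mm, 10 g ball waiting in the gold feeder's chute behind its gate
- gold2_center (a point): centre of gold pearl 2, a 24 mm, 10 g ball waiting in the gold feeder's chute behind its gate
- gold3_center (a point): centre of gold pearl 3, a 24 mm, 10 g ball waiting in the gold feeder's chute behind its gate
- gold4_center (a point): centre of gold pearl 4, a 24 mm, 10 g ball waiting in the gold feeder's chute behind its gate
- red1_center (a point): centre of red pearl 1, a 24 mm ball waiting in the red feeder's chute
- red2_center (a point): centre of red pearl 2, a 24 mm ball waiting in the red feeder's chute
- red3_center (a point): centre of red pearl 3, a 24 mm ball waiting in the red feeder's chute
- bowl: round white plastic bowl, open on top, 140 mm across the rim, 112 mm across the foot, 50 mm high, wall 4 mm, floor 5 mm thick, 130 to 250 g; loose on the table, slides when pushed. Origin: centre of its underside, z up. Pushed up against the front of a feeder's stand it stands just under that feeder's spout; there is 18 mm between its rim and the spout
- cone: bystander: white cone of thread, 68 mm across, 150 mm high, standing; origin at the centre of its underside
- spool: bystander: small spool of red thread with wooden ends, 44 mm across, 50 mm high, standing; origin at the centre of its underside
- glue: bystander: white glue bottle with orange cap, 52 mm across, 150 mm high, standing; origin at the centre of its underside
- pot: bystander: empty yellow plastic pot, 64 mm across, 45 mm high; origin at the centre of its underside
- medallion: bystander: flat gold medallion with a blue stone, 84 mm across, 17 mm high; origin at the centre of its underside
- brush: bystander: flat brush with a wooden handle, lying along its own x axis, 200 mm long, about 20 mm high; origin under its middle
There are look-alikes about, which are no part of the job. Of the things like the bowl, leave any that is purple; of the rest the smaller one is meant.

How it is judged:
By the outcome, as a careful person would: the job done as asked, in the order asked, and still so for the second after the job is handed in, with the robot touching nothing.
It also fails if it takes over 66 s, if anything falls off the work surface, if the arm or the gripper's body presses on something with over 40 N, if the wrist force passes 120 N, or if a joint passes its speed limit or range.

## Working session

There is one attempt and no reset: what is moved stays moved. The work goes in short steps, Python scripts to look and compute and a tool call to move; the robot and the scene stay as the last step left them, time stands still between calls to the robot, and variables do not carry over. Pictures are saved under pics/ and viewed, at most 10 in all, crops included, and the job is handed in when it is done.

Besides the shell and the picture viewer there is one more tool, called after "Emit:" as a command line: name --argument value ..., lists and objects as JSON in quotes. drive_tool: Moves the arm, as the interface text tells. Its arguments: {"type":"object","properties":{"deltas":{"type":"array","items":{"type":"object","properties":{"tx":{"type":"number"},"ty":{"type":"number"},"tz":{"type":"number"},"rx":{"type":"number"},"ry":{"type":"number"},"rz":{"type":"number"}}}},"grip":{"type":"number"}},"required":["deltas"]}

```bash
mkdir -p pics; cat > h.py <<'E'
from rig import r
import numpy as np, cv2
from scipy.spatial.transform import Rotation as R
def cam(n):
    d=r.get_image(n); return d
def Rm(d):
    a=np.array(d["attitude"],float)
    return a if a.shape==(3,3) else R.from_quat([a[1],a[2],a[3],a[0]]).as_matrix()
def f(d): return d["frame"].shape[0]/2/np.tan(np.radians(d["fov_y"])/2)
def px2w(d,u,v,z):
    k=Rm(d)@np.array([(u-d["cx"])/f(d),(v-d["cy"])/f(d),1]); e=np.array(d["eye"]); return e+k*(z-e[2])/k[2]
def w2px(d,p):
    c=Rm(d).T@(np.array(p)-np.array(d["eye"])); return d["cx"]+f(d)*c[0]/c[2], d["cy"]+f(d)*c[1]/c[2]
E
python3 - <<'E'
from h import *
a=cam("scene");b=cam("top")
for n,d in(("scene",a),("top",b)):
    cv2.imwrite(f"pics/{n}0.png",cv2.resize(d["frame"][:,:,::-1],(800,600),interpolation=cv2.INTER_CUBIC)); print(n,d["eye"],d["attitude"],d["fov_y"],d["cx"],d["cy"])
print(r.state())
E
```

```text
scene [1.14849995 0.3546203  1.21664053] [-0.13719872  0.45688692  0.84207824 -0.25166466] 45.921349362067566 256.6954758356631 181.0376494804805
top [ 0.44925359 -0.04395119  1.12462607] [-0.04018052  0.70757531 -0.70493892  0.02799689] 54.2932324309416 254.55893631264914 192.6369484686487
{'time_s': 0.1, 'qpos': array([-1.27145621,  0.41791761, -0.01031334,  1.61406869,  0.00470405,
        1.11069462, -0.05297198]), 'dq': array([ 0.00058045, -0.00174095, -0.00152118, -0.00309596, -0.00117711,
       -0.00078296,  0.00043062]), 'joint_torque': array([ 9.19924132e-04, -8.52580118e+01,  6.39889520e-01, -4.26692390e+01,
       -4.89319686e-02,  1.63216382e-02,  2.88860554e-05]), 'ee_pos': array([0.20882325, 0.58874609, 0.20490476]), 'eef_rot': array([-4.89570273e-05,  1.69573117e-01,  9.85517465e-01, -5.30005391e-04]), 'force': array([-0.3670682 , -0.46007375,  0.58523935]), 'moment': array([ 0.03733444,  0.00428883, -0.00592983]), 'grip_force': 0.0, 'opening': 0.09390795433847073}
```

View pics/scene0.png

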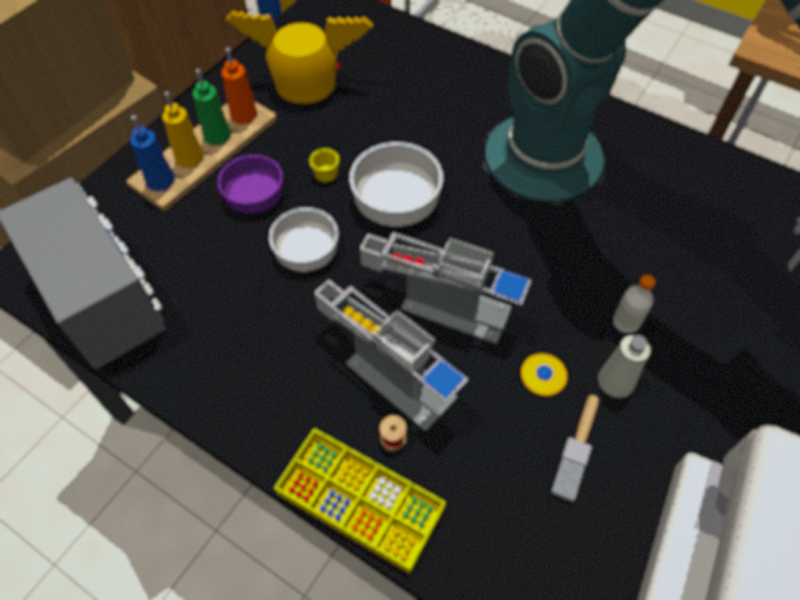

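View pics/top0.png

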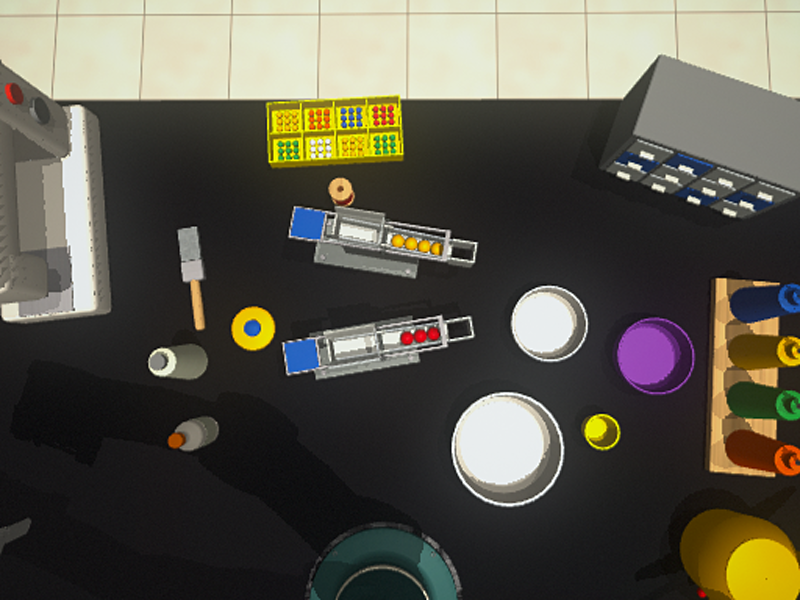

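The scene view shows the small white bowl at (304,238), the gold feeder with its spout at (330,293) and its pad at (445,378). In the top view the bowl is at (549,323), the gold pad at (307,223), the spout end at (463,252) and the pearls at (397–437,242–250).

```bash
cat > m.py <<'E'
from h import *
def blobs(d,lo,hi,amin):
    m=cv2.inRange(cv2.cvtColor(d["frame"],cv2.COLOR_RGB2HSV),lo,hi)
    n,l,s,c=cv2.connectedComponentsWithStats(m)
    return [(c[i],s[i][4],l==i) for i in range(1,n) if s[i][4]>amin]
def bowl(d,near):   # rim ellipse at z=.05
    bs=blobs(d,(0,0,90),(179,70,255),300)
    b=min(bs,key=lambda q:np.hypot(*(q[0]-near)))
    c=max(cv2.findContours(b[2].astype(np.uint8),0,1)[0],key=len)
    w=np.array([px2w(d,*p[0],.05)[:2] for p in cv2.convexHull(c)])
    (x,y),ra=cv2.minEnclosingCircle(w.astype(np.float32)*1000)
    return np.array([x,y])/1000,ra,b[1]
E
python3 - <<'E'
from m import *
t=cam("top");s=cam("scene")
print("bowl top",bowl(t,np.array([549,323])*.64)); print("bowl scene",bowl(s,np.array([304,238])*.64))
P={}
for n,d,pn in(("top",t,(307,223)),("scene",s,(445,378))):
    b=min(blobs(d,(100,120,80),(125,255,255),60),key=lambda q:np.hypot(*(q[0]-np.array(pn)*.64)))
    P[n]=px2w(d,*b[0],.143); print(n,"pad",b[0],b[1],P[n])
    g=[q for q in blobs(d,(15,120,100),(30,255,255),20) if np.hypot(*(q[0]-np.array({"top":(417,246),"scene":(361,320)}[n])*.64))<35]
    for q in g: print("  pearl",q[0],q[1],px2w(d,*q[0],.115))
for n,d,sp in(("top",t,(463,252)),("scene",s,(330,293))): print(n,"spout",px2w(d,*(np.array(sp)*.64),.123))
for n,u,v in(("red spout",460,328),("red pad",301,356),("spool",341,188),("bigbowl",507,448),("cone",158,362)): print(n,px2w(t,u*.64,v*.64,.12))
E
```

```text
bowl top (array([ 0.51373151, -0.30214459]), 70.77404022216797, np.int32(1841))
bowl scene (array([ 0.51938428, -0.29361148]), 81.92353057861328, np.int32(1438))
top pad [196.45428571 142.67714286] 350 [0.67806439 0.12931219 0.143     ]
  pearl [266.44186047 156.29302326] 215 [ 0.64682161 -0.05834169  0.115     ]
scene pad [283.38961039 242.0487013 ] 308 [0.6777225  0.13304196 0.143     ]
  pearl [230.11111111 203.62222222] 135 [ 0.64541126 -0.06012479  0.115     ]
top spout [ 0.63167572 -0.13902397  0.123     ]
scene spout [ 0.63475278 -0.13296928  0.123     ]
red spout [ 0.50022713 -0.13335961  0.12      ]
red pad [0.45120084 0.13908012 0.12      ]
spool [0.74608004 0.07447329 0.12      ]
bigbowl [ 0.29897293 -0.21100347  0.12      ]
cone [0.43981443 0.38556259 0.12      ]
```

```bash
cat >> h.py <<'E'
def to(*ts):  # world targets (x,y,z,yaw of tool y deg) -> row (cm,deg) from present pose
    s=r.state(); q=s["eef_rot"]; C=R.from_quat([q[1],q[2],q[3],q[0]])
    for x,y,z,yaw in ts:
        c,sn=np.cos(np.radians(yaw)),np.sin(np.radians(yaw)); Y=np.array([c,sn,0]); Z=np.array([0,0,-1.])
        T=R.from_matrix(np.stack([np.cross(Y,Z),Y,Z],1))
        print(np.round(C.inv().apply(np.array([x,y,z])-s["ee_pos"])*100,2),np.round(np.degrees((C.inv()*T).as_rotvec()),2))
E
python3 - <<'E'
from m import *
to((.45,.25,.27,20))
t=cam("top")
for n,u,v,z in(("purple",655,355,.05),("purpleL",617,355,.05),("pot",602,432,.045),("big",507,448,.06),("bigTop",507,392,.06)): print(n,px2w(t,u*.64,v*.64,z))
E
```

```text
[-34.06 -23.88  -6.47] [-4.000e-02  2.000e-02  5.048e+01]
purple [ 0.45605037 -0.49277964  0.05      ]
purpleL [ 0.45574321 -0.42420976  0.05      ]
pot [ 0.31728922 -0.39474825  0.045     ]
big [ 0.28999762 -0.22098045  0.06      ]
bigTop [ 0.3886358  -0.22230028  0.06      ]
```

Emit:
drive_tool --deltas '[{"tx": 0,"ty": 0,"tz": -5,"rz": 0},{"tx": -34,"ty": -24,"tz": -6.5,"rz": 50},{"tx": -34,"ty": -24,"tz": -6.5,"rz": 50},{"tx": -34,"ty": -24,"tz": -6.5,"rz": 50},{"tx": -34,"ty": -24,"tz": -6.5,"rz": 50},{"tx": -34,"ty": -24,"tz": -6.5,"rz": 50},{"tx": -34,"ty": -24,"tz": -6.5,"rz": 50},{"tx": -34,"ty": -24,"tz": -6.5,"rz": 50},{"tx": -34,"ty": -24,"tz": -6.5,"rz": 50},{"tx": -34,"ty": -24,"tz": -6.5,"rz": 50},{"tx": -34,"ty": -24,"tz": -6.5,"rz": 50}]' --grip 0.06

```text
invalid input at $.deltas[0]: expected keys tx, ty, tz, rx, ry, rz
```

```bash
python3 - <<'E'
from h import *
B=np.array([.5145,-.301]);d=np.array([.634,.773]);p=B-.09*d
to((p[0],p[1],.25,-39.4)); print(p,r.state()["ee_pos"],r.state()["opening"])
E
```

```text
[-55.5  -82.12  -4.43] [-2.0000e-02  3.0000e-02  1.0988e+02]
[ 0.45744 -0.37057] [0.20883619 0.58889701 0.20515975] 0.09426272469353483
```

All keys are needed.

Emit:
drive_tool --deltas '[{"tx": 0,"ty": 0,"tz": -5,"rx": 0,"ry": 0,"rz": 0},{"tx": -34,"ty": -24,"tz": -6.5,"rx": 0,"ry": 0,"rz": 50},{"tx": -34,"ty": -24,"tz": -6.5,"rx": 0,"ry": 0,"rz": 50},{"tx": -34,"ty": -24,"tz": -6.5,"rx": 0,"ry": 0,"rz": 50},{"tx": -34,"ty": -24,"tz": -6.5,"rx": 0,"ry": 0,"rz": 50},{"tx": -34,"ty": -24,"tz": -6.5,"rx": 0,"ry": 0,"rz": 50},{"tx": -34,"ty": -24,"tz": -6.5,"rx": 0,"ry": 0,"rz": 50},{"tx": -34,"ty": -24,"tz": -6.5,"rx": 0,"ry": 0,"rz": 50},{"tx": -34,"ty": -24,"tz": -6.5,"rx": 0,"ry": 0,"rz": 50},{"tx": -34,"ty": -24,"tz": -6.5,"rx": 0,"ry": 0,"rz": 50},{"tx": -34,"ty": -24,"tz": -6.5,"rx": 0,"ry": 0,"rz": 50},{"tx": -34,"ty": -24,"tz": -6.5,"rx": 0,"ry": 0,"rz": 50}]' --grip 0.06

```text
time_s: 1.45
ee_pos: [0.4488, 0.2497, 0.2704]
eef_rot: [-0.0, 0.57, 0.822, -0.0]
force: [-0.3, -1.2, -1.0]
opening: 0.0497
grip_force: 0.0
```

```bash
python3 - <<'E'
from h import *
B=np.array([.5145,-.301]);d=np.array([.634,.773]);p=B-.09*d
to((p[0],p[1],.25,-39.4)); print(p,r.state()["ee_pos"],r.state()["opening"])
E
```

```text
[-58.41 -20.89   2.03] [-2.000e-02 -0.000e+00  5.988e+01]
[ 0.45744 -0.37057] [0.44876578 0.24969182 0.27036944] 0.04970472912291263
```

Emit:
drive_tool --deltas '[{"tx": -58.4,"ty": -20.9,"tz": 0,"rx": 0,"ry": 0,"rz": 60},{"tx": -58.4,"ty": -20.9,"tz": 0,"rx": 0,"ry": 0,"rz": 60},{"tx": -58.4,"ty": -20.9,"tz": 0,"rx": 0,"ry": 0,"rz": 60},{"tx": -58.4,"ty": -20.9,"tz": 0,"rx": 0,"ry": 0,"rz": 60},{"tx": -58.4,"ty": -20.9,"tz": 0,"rx": 0,"ry": 0,"rz": 60},{"tx": -58.4,"ty": -20.9,"tz": 0,"rx": 0,"ry": 0,"rz": 60},{"tx": -58.4,"ty": -20.9,"tz": 0,"rx": 0,"ry": 0,"rz": 60},{"tx": -58.4,"ty": -20.9,"tz": 0,"rx": 0,"ry": 0,"rz": 60},{"tx": -58.4,"ty": -20.9,"tz": 0,"rx": 0,"ry": 0,"rz": 60},{"tx": -58.4,"ty": -20.9,"tz": 0,"rx": 0,"ry": 0,"rz": 60},{"tx": -58.4,"ty": -20.9,"tz": 0,"rx": 0,"ry": 0,"rz": 60},{"tx": -58.4,"ty": -20.9,"tz": 0,"rx": 0,"ry": 0,"rz": 60}]'

```text
time_s: 2.65
ee_pos: [0.4585, -0.3509, 0.2701]
eef_rot: [-0.0, 0.904, 0.428, 0.0]
force: [0.3, 0.8, 0.5]
opening: 0.0496
grip_force: 0.0
```

```bash
python3 - <<'E'
from h import *
B=np.array([.5145,-.301]);d=np.array([.634,.773]);p=B-.09*d
to((p[0],p[1],.25,-39.4),(p[0],p[1],.035,-39.4)); print(p,r.state()["ee_pos"])
E
```

```text
[-1.59  1.17  2.01] [-0.02 -0.03  0.07]
[-1.6   1.17 23.51] [-0.02 -0.03  0.07]
[ 0.45744 -0.37057] [ 0.45846049 -0.35090819  0.27014926]
```

Emit:
drive_tool --deltas '[{"tx": -1.6,"ty": 1.2,"tz": 2,"rx": 0,"ry": 0,"rz": 0},{"tx": -1.6,"ty": 1.2,"tz": 7,"rx": 0,"ry": 0,"rz": 0},{"tx": -1.6,"ty": 1.2,"tz": 12,"rx": 0,"ry": 0,"rz": 0},{"tx": -1.6,"ty": 1.2,"tz": 16,"rx": 0,"ry": 0,"rz": 0}]'

```text
time_s: 3.05
ee_pos: [0.4568, -0.3686, 0.1075]
eef_rot: [-0.001, 0.904, 0.427, -0.0]
force: [1.3, 0.0, -0.6]
opening: 0.0497
grip_force: 0.0
```

```bash
python3 - <<'E'
from h import *
B=np.array([.5145,-.301]);d=np.array([.634,.773]);p=B-.09*d
to((p[0],p[1],.035,-39.4))
s=cam("scene");print(r.state()["ee_pos"])
cv2.imwrite("pics/a1.png",cv2.resize(s["frame"][60:260,120:370,::-1],(750,600),interpolation=cv2.INTER_CUBIC))
E
```

```text
[-0.11  0.18  7.25] [-0.11 -0.02 -0.02]
[ 0.45493706 -0.36671417  0.10223861]
```

View pics/a1.png

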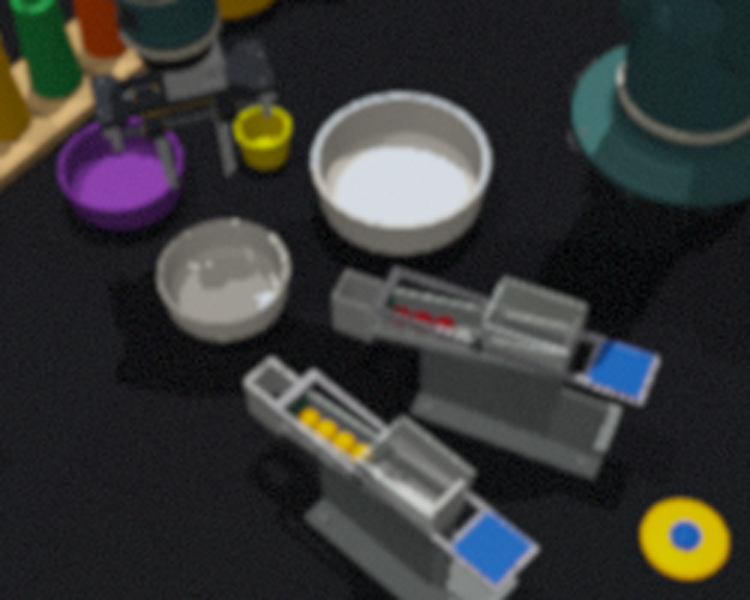

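The fingers (168,180) and (228,170) hang over the gap behind the bowl (225,280), and the purple bowl and pot are clear of them. Lowering now.

Emit:
drive_tool --deltas '[{"tx": 0,"ty": 0,"tz": 3,"rx": 0,"ry": 0,"rz": 0},{"tx": 0,"ty": 0,"tz": 5.5,"rx": 0,"ry": 0,"rz": 0},{"tx": 0,"ty": 0,"tz": 7.3,"rx": 0,"ry": 0,"rz": 0},{"tx": 0,"ty": 0,"tz": 7.3,"rx": 0,"ry": 0,"rz": 0},{"tx": 0,"ty": 0,"tz": 7.3,"rx": 0,"ry": 0,"rz": 0}]'

```text
time_s: 3.6
ee_pos: [0.457, -0.3707, 0.0385]
eef_rot: [0.0, 0.904, 0.427, 0.0]
force: [-0.5, -1.1, 0.2]
opening: 0.0498
grip_force: 0.0
```

```bash
python3 - <<'E'
from m import *
pad=np.array([.678,.131]);sp=np.array([.6325,-.137]);u=(pad-sp)/np.linalg.norm(pad-sp);O=pad-.135*u
B,_,a=bowl(cam("top"),np.array([549,323])*.64); print(B,_,a,r.state()["ee_pos"],r.state()["force"])
W=O-.165*u; B=np.array([.5145,-.301]); d=W-B; print(d,np.linalg.norm(d)); d/=np.linalg.norm(d); p=W-.073*d
to((*p,.037,np.degrees(np.arctan2(d[1],d[0]))-90))
E
```

```text
[ 0.51404071 -0.30195944] 70.1019058227539 1652 [ 0.45715848 -0.37098492  0.03882715] [-0.06419796 -0.06504669  0.58106613]
[0.11328571 0.13623231] 0.17718040230987753
[19.47  0.02  0.19] [ 0.08 -0.01  0.24]
```

Emit:
drive_tool --deltas '[{"tx": 0.7,"ty": 0,"tz": -0.3,"rx": 0,"ry": 0,"rz": 0},{"tx": 1.4,"ty": 0,"tz": -0.3,"rx": 0,"ry": 0,"rz": 1},{"tx": 2.1,"ty": 0,"tz": -0.3,"rx": 0,"ry": 0,"rz": 2},{"tx": 2.9,"ty": 0.1,"tz": -0.3,"rx": 0,"ry": 0,"rz": 2.7},{"tx": 3.7,"ty": 0.1,"tz": -0.3,"rx": 0,"ry": 0,"rz": 2.7},{"tx": 4.6,"ty": 0.1,"tz": -0.3,"rx": 0,"ry": 0,"rz": 2.7},{"tx": 5.5,"ty": 0.2,"tz": -0.3,"rx": 0,"ry": 0,"rz": 2.7},{"tx": 6.4,"ty": 0.2,"tz": -0.3,"rx": 0,"ry": 0,"rz": 2.7},{"tx": 7.2,"ty": 0.3,"tz": -0.3,"rx": 0,"ry": 0,"rz": 2.7},{"tx": 7.9,"ty": 0.3,"tz": -0.3,"rx": 0,"ry": 0,"rz": 2.7},{"tx": 8.5,"ty": 0.3,"tz": -0.3,"rx": 0,"ry": 0,"rz": 2.7},{"tx": 9.0,"ty": 0.4,"tz": -0.3,"rx": 0,"ry": 0,"rz": 2.7}]'

```text
time_s: 4.85
ee_pos: [0.517, -0.3034, 0.0405]
eef_rot: [-0.0, 0.914, 0.405, -0.0]
force: [-0.5, 0.0, 1.4]
opening: 0.0495
grip_force: 0.4
```

```bash
python3 - <<'E'
from m import *
pad=np.array([.678,.131]);sp=np.array([.6325,-.137]);u=(pad-sp)/np.linalg.norm(pad-sp);O=pad-.135*u
t=cam("top");print(r.state()["ee_pos"],r.state()["force"])
B,_,a=bowl(t,w2px(t,(.563,-.247,.05))); print(B,_,a)
B2,_,a=bowl(cam("scene"),w2px(cam("scene"),(.563,-.247,.05))); print(B2,_,a)
cv2.imwrite("pics/a2.png",cv2.resize(t["frame"][80:320,150:450,::-1],(750,600),interpolation=cv2.INTER_CUBIC))
W=O-.18*u; print(W); d=W-B; d/=np.linalg.norm(d); p=W-.073*d
to((*p,.041,np.degrees(np.arctan2(d[1],d[0]))-90))
E
```

```text
[ 0.51770789 -0.30288942  0.04044786] [ 0.30398601 -0.04731321  0.68340581]
[ 0.56428699 -0.24698831] 70.1025619506836 1514
[ 0.61576782 -0.08191354] 241.26231384277344 3355
[ 0.625275   -0.17955607]
[ 9.17 -0.3  -0.06] [-0.   -0.   -0.08]
```

View pics/a2.png

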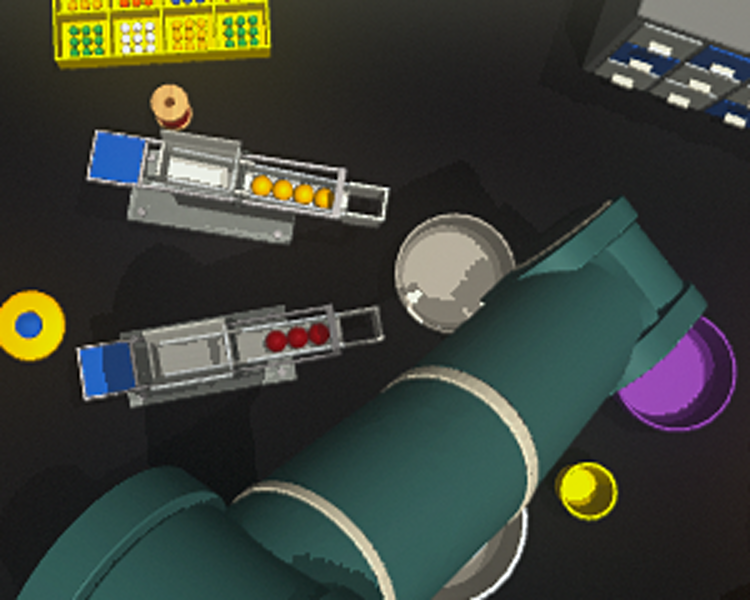

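The bowl, now at (455,272), is moving as planned towards the gold spout (365,201). Continuing.

Emit:
drive_tool --deltas '[{"tx": 0.7,"ty": 0,"tz": 0,"rx": 0,"ry": 0,"rz": 0},{"tx": 1.5,"ty": 0,"tz": 0,"rx": 0,"ry": 0,"rz": 0},{"tx": 2.4,"ty": 0,"tz": 0,"rx": 0,"ry": 0,"rz": 0},{"tx": 3.3,"ty": -0.1,"tz": 0,"rx": 0,"ry": 0,"rz": 0},{"tx": 4.2,"ty": -0.1,"tz": 0,"rx": 0,"ry": 0,"rz": 0},{"tx": 5.1,"ty": -0.2,"tz": 0,"rx": 0,"ry": 0,"rz": 0},{"tx": 6.0,"ty": -0.2,"tz": 0,"rx": 0,"ry": 0,"rz": 0},{"tx": 6.9,"ty": -0.2,"tz": 0,"rx": 0,"ry": 0,"rz": 0},{"tx": 7.7,"ty": -0.3,"tz": 0,"rx": 0,"ry": 0,"rz": 0},{"tx": 8.4,"ty": -0.3,"tz": 0,"rx": 0,"ry": 0,"rz": 0},{"tx": 8.9,"ty": -0.3,"tz": 0,"rx": 0,"ry": 0,"rz": 0},{"tx": 9.2,"ty": -0.3,"tz": 0,"rx": 0,"ry": 0,"rz": 0}]'

```text
time_s: 6.2
ee_pos: [0.5766, -0.2334, 0.0405]
eef_rot: [0.0, 0.914, 0.405, -0.0]
force: [-0.5, -1.7, 0.6]
opening: 0.0497
grip_force: 0.4
```

```bash
cat >> m.py <<'E'
pad=np.array([.678,.131]);sp=np.array([.6325,-.137]);u=(pad-sp)/np.linalg.norm(pad-sp);O=pad-.135*u;n=np.array([u[1],-u[0]])
YAW=np.degrees(np.arctan2(u[1],u[0]))-90
E
python3 - <<'E'
from m import *
t=cam("top");print(r.state()["ee_pos"],r.state()["force"])
B,_,a=bowl(t,w2px(t,(.625,-.18,.05))); print(B,_,a,"along",(B-O)@u,"lat",(B-O)@n)
cv2.imwrite("pics/a3.png",cv2.resize(t["frame"][80:320,150:450,::-1],(750,600),interpolation=cv2.INTER_CUBIC))
E
```

```text
[ 0.57685448 -0.23311134  0.04045845] [-0.26889893  0.40163016  0.26174671]
[ 0.6751438  -0.02088049] 202.65162658691406 2880 along -0.015215873731765375 lat 0.022605995894519428
```

View pics/a3.png

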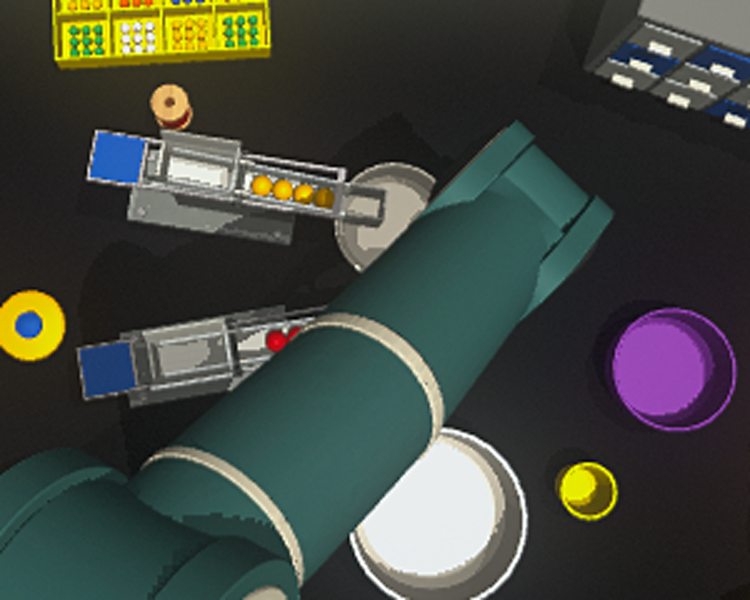

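The bowl rim's left edge is at 335 and its top at 163, so its centre is at about (394,222). The spout hole is at (366,204). The fingers' cradle pose puts the bowl at (.626,-.179), which agrees. Next I back off, turn to face along the feeder axis and push the bowl home.

```bash
python3 - <<'E'
from m import *
W=np.array([.626,-.179]); print("W along,lat",(W-O)@u,(W-O)@n,YAW)
for k in(.095,.085): p=W-k*u; to((*p,.041,YAW))
p=O-(.131+.073)*u; to((*p,.041,YAW))
E
```

```text
W along,lat -0.17933042087617654 0.0006217007364660383 -9.635577741374163
[-0.7   5.12 -0.05] [  0.    -0.   -32.56]
[ 0.15  4.58 -0.05] [  0.    -0.   -32.56]
[ 5.2   1.28 -0.05] [  0.    -0.   -32.56]
```

Emit:
drive_tool --deltas '[{"tx": -1.1,"ty": 0,"tz": 0,"rx": 0,"ry": 0,"rz": 0},{"tx": -2.2,"ty": 0,"tz": 0,"rx": 0,"ry": 0,"rz": 0},{"tx": -2.1,"ty": 1.3,"tz": 0,"rx": 0,"ry": 0,"rz": -8},{"tx": -1.8,"ty": 2.6,"tz": 0,"rx": 0,"ry": 0,"rz": -16},{"tx": -1.3,"ty": 3.9,"tz": 0,"rx": 0,"ry": 0,"rz": -24.5},{"tx": -0.7,"ty": 5.1,"tz": 0,"rx": 0,"ry": 0,"rz": -32.6},{"tx": -0.7,"ty": 5.1,"tz": 0,"rx": 0,"ry": 0,"rz": -32.6},{"tx": -0.7,"ty": 5.1,"tz": 0,"rx": 0,"ry": 0,"rz": -32.6}]'

```text
time_s: 7.05
ee_pos: [0.6083, -0.2741, 0.0404]
eef_rot: [-0.0, 0.766, 0.643, -0.0]
force: [0.0, 0.4, 0.0]
opening: 0.0496
grip_force: 0.0
```

```bash
python3 - <<'E'
from m import *
p=O-(.131+.073)*u; to((*p,.041,YAW)); print(r.state()["force"])
E
```

```text
[ 7.21  0.06 -0.06] [-0.02  0.   -0.29]
[0.02555918 0.42867085 0.02783343]
```

Emit:
drive_tool --deltas '[{"tx": 1,"ty": 0,"tz": 0,"rx": 0,"ry": 0,"rz": 0},{"tx": 2,"ty": 0,"tz": 0,"rx": 0,"ry": 0,"rz": 0},{"tx": 2.7,"ty": 0,"tz": 0,"rx": 0,"ry": 0,"rz": 0},{"tx": 3.4,"ty": 0,"tz": 0,"rx": 0,"ry": 0,"rz": 0},{"tx": 4.1,"ty": 0,"tz": 0,"rx": 0,"ry": 0,"rz": 0},{"tx": 4.8,"ty": 0,"tz": 0,"rx": 0,"ry": 0,"rz": 0},{"tx": 5.4,"ty": 0,"tz": 0,"rx": 0,"ry": 0,"rz": 0},{"tx": 5.9,"ty": 0,"tz": 0,"rx": 0,"ry": 0,"rz": 0},{"tx": 6.3,"ty": 0,"tz": 0,"rx": 0,"ry": 0,"rz": 0},{"tx": 6.6,"ty": 0,"tz": 0,"rx": 0,"ry": 0,"rz": 0},{"tx": 6.8,"ty": 0,"tz": 0,"rx": 0,"ry": 0,"rz": 0}]'

```text
time_s: 8.15
ee_pos: [0.6208, -0.206, 0.0405]
eef_rot: [0.0, 0.764, 0.645, -0.0]
force: [-0.3, -2.4, -0.4]
opening: 0.0495
grip_force: 1.3
```

```bash
python3 - <<'E'
from m import *
print(r.state()["force"]@np.array([*u,0]), (r.state()["ee_pos"][:2]-O)@u,(r.state()["ee_pos"][:2]-O)@n)
E
```

```text
-2.3889288242269453 -0.20683532778093153 3.756539602054087e-05
```

Emit:
drive_tool --deltas '[{"tx": 0.1,"ty": 0,"tz": 0,"rx": 0,"ry": 0,"rz": 0},{"tx": 0.2,"ty": 0,"tz": 0,"rx": 0,"ry": 0,"rz": 0},{"tx": 0.2,"ty": 0,"tz": 0,"rx": 0,"ry": 0,"rz": 0}]'

```text
time_s: 8.45
ee_pos: [0.6208, -0.2055, 0.0406]
eef_rot: [0.001, 0.764, 0.645, -0.001]
force: [-0.7, -5.4, -0.5]
opening: 0.0499
grip_force: 2.8
```

```bash
python3 - <<'E'
from m import *
print(r.state()["force"]@np.array([*u,0]), (r.state()["ee_pos"][:2]-O)@u,(r.state()["ee_pos"][:2]-O)@n)
E
```

```text
-5.40298115122393 -0.20630252968644106 -7.681058413752064e-05
```

The bowl is against the stand: force is rising with no further motion. I'll back off, rise and look.

Emit:
drive_tool --deltas '[{"tx": -1,"ty": 0,"tz": 0,"rx": 0,"ry": 0,"rz": 0},{"tx": -3,"ty": 0,"tz": 0,"rx": 0,"ry": 0,"rz": 0},{"tx": -6,"ty": 0,"tz": 0,"rx": 0,"ry": 0,"rz": 0},{"tx": -8,"ty": 0,"tz": -4,"rx": 0,"ry": 0,"rz": 0},{"tx": -10,"ty": 0,"tz": -8,"rx": 0,"ry": 0,"rz": 0},{"tx": -10,"ty": -4,"tz": -12,"rx": 0,"ry": 0,"rz": 0},{"tx": -10,"ty": -8,"tz": -15,"rx": 0,"ry": 0,"rz": 0},{"tx": -10,"ty": -12,"tz": -18,"rx": 0,"ry": 0,"rz": 0},{"tx": -10,"ty": -16,"tz": -21,"rx": 0,"ry": 0,"rz": 0},{"tx": -10,"ty": -19,"tz": -24,"rx": 0,"ry": 0,"rz": 0},{"tx": -10,"ty": -19,"tz": -26,"rx": 0,"ry": 0,"rz": 0}]' --grip -1

```text
time_s: 9.55
ee_pos: [0.4137, -0.2719, 0.3032]
eef_rot: [0.001, 0.765, 0.644, 0.002]
force: [0.9, -0.7, -0.1]
opening: 0.0004
grip_force: 0.0
```

```bash
python3 - <<'E'
from m import *
t=cam("top")
cv2.imwrite("pics/a4.png",cv2.resize(t["frame"][100:220,180:340,::-1],(800,600),interpolation=cv2.INTER_CUBIC))
print(r.state()["ee_pos"],r.state()["opening"])
c=O-.131*u; print("expected rim centre px in crop",[(w2px(t,(*c,.05))[i]-(180,100)[i])*5 for i in(0,1)],"spout",[(w2px(t,(*(O-.137*u),.123))[i]-(180,100)[i])*5 for i in(0,1)])
to((.45,0,.30,20),(.655,.125,.25,60))
E
```

```text
[ 0.41647365 -0.27209617  0.30552787] 0.000590165059398179
expected rim centre px in crop [np.float64(556.3176977339589), np.float64(325.9330813803688)] spout [np.float64(578.1441898732303), np.float64(304.9411500143533)]
[27.38 -1.29  0.58] [ 3.800e-01  2.000e-02 -2.972e+01]
[43.16 16.77  5.72] [  0.37   0.16 -69.72]
```

View pics/a4.png

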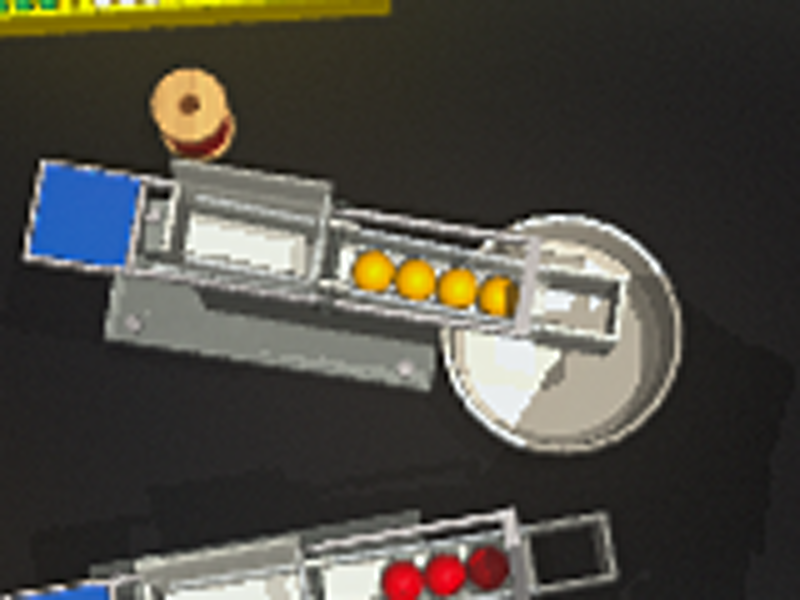

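The bowl rim spans 443–682 by 214–450, so its centre (562,332) lies under the spout hole (575,307 as seen at 0.12 m height), touching the stand. The pearls are still behind the gate. On to the pad, with the gripper shut.

```bash
python3 - <<'E'
from m import *
p=O+.138*u; print(p,r.state()["ee_pos"])
to((.50,-.05,.30,YAW),(*p,.25,YAW),(*p,.16,YAW))
E
```

```text
[0.67850214 0.13395768] [ 0.41647365 -0.27209617  0.30552787]
[23.3   4.48  0.61] [ 0.37 -0.07 -0.09]
[44.44 18.93  5.73] [ 0.37 -0.07 -0.09]
[44.43 18.87 14.73] [ 0.37 -0.07 -0.09]
```

Emit:
drive_tool --deltas '[{"tx": 23.3,"ty": 4.5,"tz": 0,"rx": 0,"ry": 0,"rz": 0},{"tx": 23.3,"ty": 4.5,"tz": 0,"rx": 0,"ry": 0,"rz": 0},{"tx": 23.3,"ty": 4.5,"tz": 0,"rx": 0,"ry": 0,"rz": 0},{"tx": 23.3,"ty": 4.5,"tz": 0,"rx": 0,"ry": 0,"rz": 0},{"tx": 23.3,"ty": 4.5,"tz": 0,"rx": 0,"ry": 0,"rz": 0},{"tx": 44.4,"ty": 18.9,"tz": 0,"rx": 0,"ry": 0,"rz": 0},{"tx": 44.4,"ty": 18.9,"tz": 0,"rx": 0,"ry": 0,"rz": 0},{"tx": 44.4,"ty": 18.9,"tz": 0,"rx": 0,"ry": 0,"rz": 0},{"tx": 44.4,"ty": 18.9,"tz": 2,"rx": 0,"ry": 0,"rz": 0},{"tx": 44.4,"ty": 18.9,"tz": 4,"rx": 0,"ry": 0,"rz": 0},{"tx": 44.4,"ty": 18.9,"tz": 5,"rx": 0,"ry": 0,"rz": 0},{"tx": 44.4,"ty": 18.9,"tz": 5,"rx": 0,"ry": 0,"rz": 0}]'

```text
time_s: 10.8
ee_pos: [0.6773, 0.1365, 0.2466]
eef_rot: [-0.001, 0.763, 0.646, -0.002]
force: [0.7, 0.2, -0.6]
opening: 0.0004
grip_force: 0.0
```

```bash
python3 - <<'E'
from m import *
p=O+.138*u; to((*p,.16,YAW),(*p,.103,YAW)); t=cam("top");s=cam("scene")
im=np.hstack([cv2.resize(d["frame"][a:a+120,b:b+100,::-1],(400,480),interpolation=cv2.INTER_CUBIC) for d,a,b in((t,80,150),(s,150,230))])
cv2.imwrite("pics/a5.png",im); print(r.state()["ee_pos"],r.state()["force"])
E
```

```text
[-0.21  0.2   8.66] [-0.26  0.12  0.12]
[-0.2   0.22 14.36] [-0.26  0.12  0.12]
[0.67757165 0.13397266 0.25052848] [-0.01193809 -0.17303251  0.78066832]
```

View pics/a5.png

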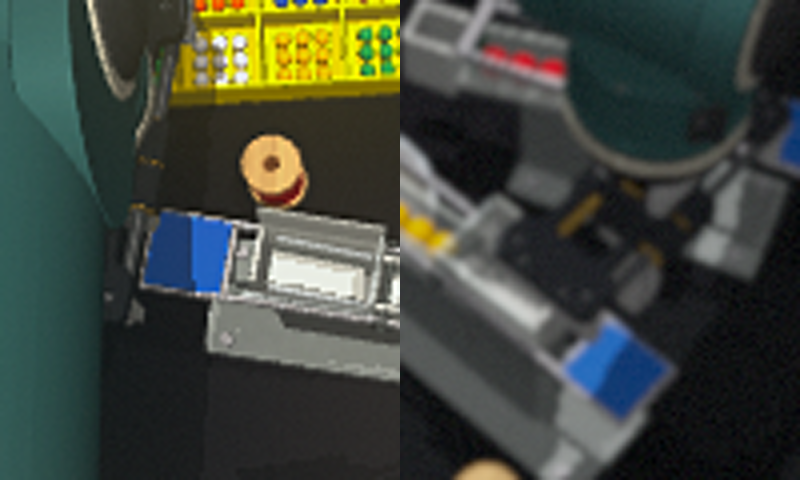

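The fingertips hover above the pad and the hopper is clear of them. Pressing now.

Emit:
drive_tool --deltas '[{"tx": 0,"ty": 0,"tz": 4,"rx": 0,"ry": 0,"rz": 0},{"tx": 0,"ty": 0,"tz": 7,"rx": 0,"ry": 0,"rz": 0},{"tx": 0,"ty": 0,"tz": 9,"rx": 0,"ry": 0,"rz": 0},{"tx": 0,"ty": 0,"tz": 10.3,"rx": 0,"ry": 0,"rz": 0},{"tx": 0,"ty": 0,"tz": 11,"rx": 0,"ry": 0,"rz": 0},{"tx": 0,"ty": 0,"tz": 11.7,"rx": 0,"ry": 0,"rz": 0},{"tx": 0,"ty": 0,"tz": 12.4,"rx": 0,"ry": 0,"rz": 0},{"tx": 0,"ty": 0,"tz": 13.1,"rx": 0,"ry": 0,"rz": 0},{"tx": 0,"ty": 0,"tz": 13.7,"rx": 0,"ry": 0,"rz": 0},{"tx": 0,"ty": 0,"tz": 14.3,"rx": 0,"ry": 0,"rz": 0},{"tx": 0,"ty": 0,"tz": 14.7,"rx": 0,"ry": 0,"rz": 0},{"tx": 0,"ty": 0,"tz": 14.9,"rx": 0,"ry": 0,"rz": 0}]'

```text
time_s: 12.1
ee_pos: [0.678, 0.1351, 0.1013]
eef_rot: [0.0, 0.764, 0.645, 0.0]
force: [-0.5, -2.9, 5.7]
opening: 0.0004
grip_force: 2.7
```

Emit:
drive_tool --deltas '[{"tx": 0,"ty": 0,"tz": 0,"rx": 0,"ry": 0,"rz": 0},{"tx": 0,"ty": 0,"tz": 0,"rx": 0,"ry": 0,"rz": 0},{"tx": 0,"ty": 0,"tz": 0,"rx": 0,"ry": 0,"rz": 0},{"tx": 0,"ty": 0,"tz": 0,"rx": 0,"ry": 0,"rz": 0},{"tx": 0,"ty": 0,"tz": 0,"rx": 0,"ry": 0,"rz": 0},{"tx": 0,"ty": 0,"tz": 0,"rx": 0,"ry": 0,"rz": 0},{"tx": 0,"ty": 0,"tz": 0,"rx": 0,"ry": 0,"rz": 0},{"tx": 0,"ty": 0,"tz": 0,"rx": 0,"ry": 0,"rz": 0},{"tx": 0,"ty": 0,"tz": 0,"rx": 0,"ry": 0,"rz": 0},{"tx": 0,"ty": 0,"tz": 0,"rx": 0,"ry": 0,"rz": 0},{"tx": 0,"ty": 0,"tz": 0,"rx": 0,"ry": 0,"rz": 0},{"tx": 0,"ty": 0,"tz": 0,"rx": 0,"ry": 0,"rz": 0}]'

```text
time_s: 13.3
ee_pos: [0.678, 0.1352, 0.1017]
eef_rot: [0.0, 0.764, 0.645, 0.0]
force: [-1.3, -2.1, 6.2]
opening: 0.0003
grip_force: 2.7
```

```bash
python3 - <<'E'
from m import *
t=cam("top");s=cam("scene")
im=np.hstack([cv2.resize(d["frame"][a:a+120,b:b+100,::-1],(400,480),interpolation=cv2.INTER_CUBIC) for d,a,b in((t,100,230),(s,150,180))])
cv2.imwrite("pics/a6.png",im); print(r.state()["ee_pos"],r.state()["force"])
E
```

```text
[0.67801889 0.13524409 0.10171877] [-0.23631148 -1.9006299   6.1987473 ]
```

View pics/a6.png

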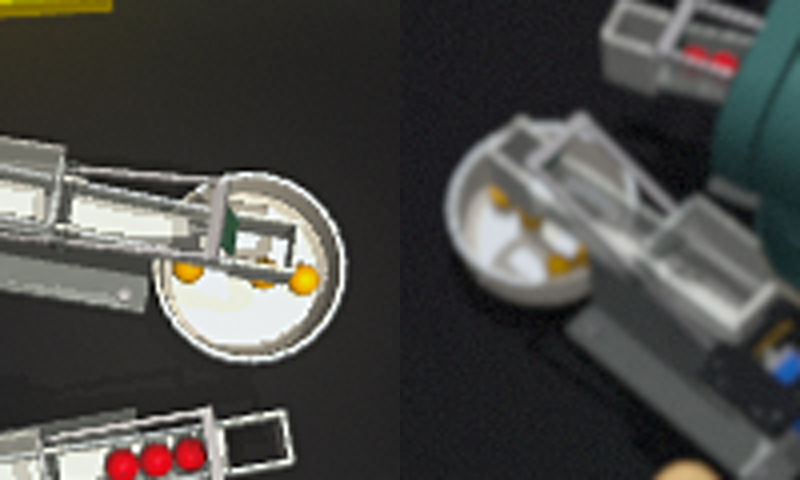

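The chute is empty and the scene crop shows four pearls in the bowl: (497,195), (530,215), (560,265) and (583,257). Letting go straight up.

Emit:
drive_tool --deltas '[{"tx": 0,"ty": 0,"tz": -1,"rx": 0,"ry": 0,"rz": 0},{"tx": 0,"ty": 0,"tz": -2,"rx": 0,"ry": 0,"rz": 0},{"tx": 0,"ty": 0,"tz": -3,"rx": 0,"ry": 0,"rz": 0},{"tx": 0,"ty": 0,"tz": -4.5,"rx": 0,"ry": 0,"rz": 0},{"tx": 0,"ty": 0,"tz": -7,"rx": 0,"ry": 0,"rz": 0},{"tx": 0,"ty": 0,"tz": -11,"rx": 0,"ry": 0,"rz": 0},{"tx": 0,"ty": 0,"tz": -15,"rx": 0,"ry": 0,"rz": 0},{"tx": 0,"ty": 0,"tz": -17,"rx": 0,"ry": 0,"rz": 0},{"tx": 0,"ty": 0,"tz": -17,"rx": 0,"ry": 0,"rz": 0},{"tx": 0,"ty": 0,"tz": -17,"rx": 0,"ry": 0,"rz": 0},{"tx": 0,"ty": 0,"tz": -17,"rx": 0,"ry": 0,"rz": 0},{"tx": 0,"ty": 0,"tz": -17,"rx": 0,"ry": 0,"rz": 0}]'

```text
time_s: 14.6
ee_pos: [0.6772, 0.135, 0.2704]
eef_rot: [-0.0, 0.764, 0.645, -0.001]
force: [0.3, -0.1, 0.2]
opening: 0.0005
grip_force: 0.0
```

```bash
python3 - <<'E'
from m import *
t=cam("top");s=cam("scene")
im=np.hstack([cv2.resize(d["frame"][a:a+120,b:b+100,::-1],(400,480),interpolation=cv2.INTER_CUBIC) for d,a,b in((t,100,230),(s,150,180))])
cv2.imwrite("pics/a7.png",im); print(r.state()["ee_pos"],r.state()["force"])
E
```

```text
[0.67742051 0.13505858 0.27074321] [-0.57849844 -0.27270107  0.19837447]
```

View pics/a7.png

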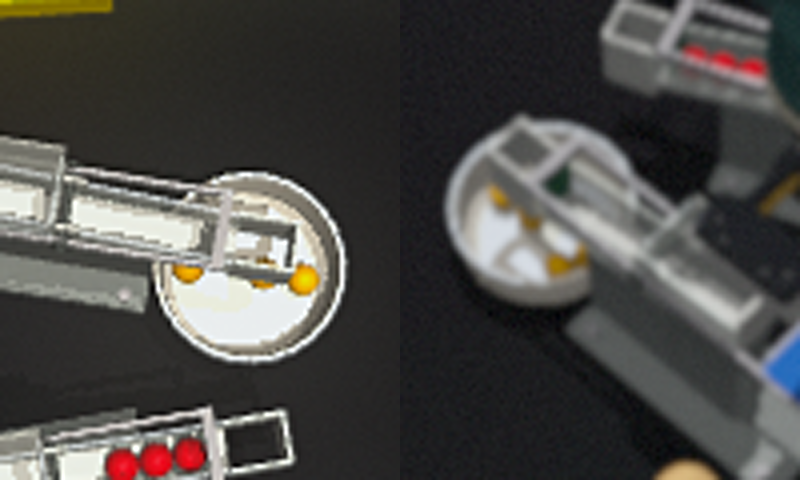

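The gate is shut (green, 558,180), the pearls are in the bowl and at rest, and the bowl has not moved.

```bash
python3 -c "
from rig import r
print(r.hand_in())"
```

```text
the job is handed in; nothing more can be done
None
```

I pushed the small white bowl under the gold spout, ran all four gold pearls into it, let the gate fall shut and handed the job in; the hand-in gave no verdict.

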